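# Flip the stock tags on the ink board

## Task

Each tin on the ink stock board has a hinged tag in front of it. Push tags over with the fingertips where needed so that every full tin (closed by its lid) has its tag leaning towards the tin with the raised disc showing, and every empty tin (open, no lid) has its tag leaning the other way, away from the tin, plain face showing. Leave the tins and everything else where they stand.

Things in the scene. Friction and masses are not known exactly. Their poses are not given: they have to be found in the camera images.
- hinge0 (a point): Mid-hinge of tag 0, 62 mm above the table; x axis level to its bay's tin (centre 112-118 mm away), y along the hinge. Tag: smooth aluminium plate 3 mm thick, 44 mm wide, reaching 50 mm from the axis; raised disc (24 mm across, 3 mm high, 33 mm from the axis) on one face. Uprights 63 mm high, 62 mm apart over their outsides. Which tag stands at which bay varies
- tag0 (a joint): Angle of tag 0, rad. 0: leaning on its stop to the robot's side, 37 deg off vertical, free edge 30 mm out and 40 mm above the axis, plain face up; 0.65: upright; 1.3: on its stop the other way, towards the tin, disc up. Weighs 30 g; falls to the stop of the side it is left on. A light level push across the hinge some 20 mm above the axis turns it over
- hinge1 (a point): Mid-hinge of tag 1, 62 mm above the table; x axis level to its bay's tin (centre 112-118 mm away), y along the hinge. Tag: smooth aluminium plate 3 mm thick, 44 mm wide, reaching 50 mm from the axis; raised disc (24 mm across, 3 mm high, 33 mm from the axis) on one face. Uprights 63 mm high, 62 mm apart over their outsides. Which tag stands at which bay varies
- tag1 (a joint): Angle of tag 1, rad. 0: leaning on its stop to the robot's side, 37 deg off vertical, free edge 30 mm out and 40 mm above the axis, plain face up; 0.65: upright; 1.3: on its stop the other way, towards the tin, disc up. Weighs 30 g; falls to the stop of the side it is left on. A light level push across the hinge some 20 mm above the axis turns it over
- hinge2 (a point): Mid-hinge of tag 2, 62 mm above the table; x axis level to its bay's tin (centre 112-118 mm away), y along the hinge. Tag: smooth aluminium plate 3 mm thick, 44 mm wide, reaching 50 mm from the axis; raised disc (24 mm across, 3 mm high, 33 mm from the axis) on one face. Uprights 63 mm high, 62 mm apart over their outsides. Which tag stands at which bay varies
- tag2 (a joint): Angle of tag 2, rad. 0: leaning on its stop to the robot's side, 37 deg off vertical, free edge 30 mm out and 40 mm above the axis, plain face up; 0.65: upright; 1.3: on its stop the other way, towards the tin, disc up. Weighs 30 g; falls to the stop of the side it is left on. A light level push across the hinge some 20 mm above the axis turns it over
- hinge3 (a point): Mid-hinge of tag 3, 62 mm above the table; x axis level to its bay's tin (centre 112-118 mm away), y along the hinge. Tag: smooth aluminium plate 3 mm thick, 44 mm wide, reaching 50 mm from the axis; raised disc (24 mm across, 3 mm high, 33 mm from the axis) on one face. Uprights 63 mm high, 62 mm apart over their outsides. Which tag stands at which bay varies
- tag3 (a joint): Angle of tag 3, rad. 0: leaning on its stop to the robot's side, 37 deg off vertical, free edge 30 mm out and 40 mm above the axis, plain face up; 0.65: upright; 1.3: on its stop the other way, towards the tin, disc up. Weighs 30 g; falls to the stop of the side it is left on. A light level push across the hinge some 20 mm above the axis turns it over
- hinge4 (a point): Mid-hinge of tag 4, 62 mm above the table; x axis level to its bay's tin (centre 112-118 mm away), y along the hinge. Tag: smooth aluminium plate 3 mm thick, 44 mm wide, reaching 50 mm from the axis; raised disc (24 mm across, 3 mm high, 33 mm from the axis) on one face. Uprights 63 mm high, 62 mm apart over their outsides. Which tag stands at which bay varies
- tag4 (a joint): Angle of tag 4, rad. 0: leaning on its stop to the robot's side, 37 deg off vertical, free edge 30 mm out and 40 mm above the axis, plain face up; 0.65: upright; 1.3: on its stop the other way, towards the tin, disc up. Weighs 30 g; falls to the stop of the side it is left on. A light level push across the hinge some 20 mm above the axis turns it over
- full0_mid (a point): Centre (half-way up) of a full ink tin: copper-coloured, 62 mm across, 45 mm tall, closed by its lid; stands loose in one of the bays on the 12 mm thick board, its top 57 mm above the table
- full1_mid (a point): Centre (half-way up) of a full ink tin: copper-coloured, 62 mm across, 45 mm tall, closed by its lid; stands loose in one of the bays on the 12 mm thick board, its top 57 mm above the table
- full2_mid (a point): Centre (half-way up) of a full ink tin: copper-coloured, 62 mm across, 45 mm tall, closed by its lid; stands loose in one of the bays on the 12 mm thick board, its top 57 mm above the table
- empty0_mid (a point): Centre (half-way up) of an empty ink tin: same copper colour and size (62 mm across, 45 mm tall) but without a lid, open and hollow; stands loose in one of the bays, its top 57 mm above the table
- empty1_mid (a point): Centre (half-way up) of an empty ink tin: same copper colour and size (62 mm across, 45 mm tall) but without a lid, open and hollow; stands loose in one of the bays, its top 57 mm above the table
- board: Plywood stock board, 220 x 500 x 12 mm, fixed on the table, with a 30 mm high fence along its far edge; origin under its centre. x axis away from the robot, y along the rows: hinges at x = -60 mm, tins at x = +55 mm, bays at y = 0, +-78 and +-156 mm
- thinner_mid (a point): Small clear bottle, 38 mm across, 85 mm tall, on the board at the left end of the row of tins; point at its middle. Bystander
- papercup_mid (a point): Small paper cup, 44 mm across, 60 mm tall, on the board at the right end of the row of tins; point at its middle. Bystander
- knife_grip (a point): Ink spatula 200 mm long lying flat on the board along the lane between tags and tins, 14 mm high; point on its handle. Bystander
- bigtin_mid (a point): Large closed ink tin, 100 mm across and tall, on the table to the right of the board; point at its middle. Bystander
- wash_mid (a point): Green glass bottle, 64 mm across, 160 mm tall, on the table to the left of the board; point at its middle. Bystander
- cup2_mid (a point): Paper cup, 70 mm across, 80 mm tall, on the table to the right of the board; point at its middle. Bystander
- brush_grip (a point): Brush 200 mm long lying on the table to the left, near the robot; point on its handle. Bystander
There are look-alikes about, which are no part of the job. Leave any pink look-alike of the part that bears full2_mid alone. What is shaped like the part that bears full0_mid but yellow is not meant.

How it is judged:
By the outcome, as a careful person would: the job done as asked, in the order asked, and still so for the second after the job is handed in, with the robot touching nothing.
It also fails if it takes over 51 s, if anything falls off the work surface, if the arm or the gripper's body presses on something with over 40 N, if the wrist force passes 120 N, or if a joint passes its speed limit or range.

## Robot

A 6-joint arm with a two-finger parallel gripper is mounted at the origin on the work surface. World frame = base frame: x ahead of the robot, y to its left, z up, the work surface at z = 0. Lengths are in m, angles in rad, forces in N, time in s.
With the tool pointing down it reaches from about 0.325 to 1 m from the base axis. Payload 5.1 kg.
Tool frame: the origin (TCP) lies at the very end of the fingers, on their centre line; the grasp point (between the pads) lies robot.grasp_offset behind it (robot.grasp_offset is the distance from the TCP to the grasp point, in m); z points along the fingers, y is the line along which they close (so a half turn about z gives the same grasp; the last joint's range is limited). The gripper opens to 85 mm and grips with 20 to 120 N. Pads are 22 mm wide; open, the fingers measure 114 mm over their backs; the gripper's body (76 mm by 85 mm) begins 54 mm behind the grasp point. The pads swing forward as they close: fully open they stand 13 mm farther back than shut.
Start: joints at [-1.185, 0.124, 1.65, -0, 1.367, -0.083], TCP at [0.294, -0.58, 0.231] pointing down, gripper open.
Joint ranges: [-2.61, 2.61], [-1.02, 2.33], [0.03, 2.71], [-1.35, 4.49], [0.32, 2.68], [-2.91, 2.91]. Speed limits (rad/s): [2.57, 2.57, 3.14, 3.14, 3.14, 3.14].

## Interface

Orientations are given as a unit quaternion [w, x, y, z].
In Python, from bench import robot gives the robot as it stands. The module is installed in compiled form; this text tells all that it offers.
- The arm moves only by the shell command python3 -m jog 'ROWS' [OPENING] [FORCE]. ROWS is JSON, a list of rows, each an object of numbers: "tx", "ty", "tz": the shift along the tool's x, y, z each as a share of 100 cm, from -1 to 1; "twist": the turn about the tool's z as a share of 180 degrees, from -1 to 1. In form: [{"tx": .., "ty": .., "tz": .., "twist": ..}, ...]. A call has exactly 10 rows; each row is the pose to reach, as a shift and turn from the pose commanded when the call began, along the tool's axes at that moment, turning the shorter way round; what a row does not reach only later rows make up. A row lasts 1/8 s, in which the tool goes at most 62.5 mm and 10.7 degrees, less where a joint would pass 70% of its speed; a pose out of reach is approached as far as the arm can. A call with a number of a shift or a turn outside -1 to 1 is refused whole. A call with a gripper value outside its range is refused whole. OPENING is the closure, from 0 (fully open) to 1 (shut), set as the call begins (- or left out, the last holds). The fingers move at their own pace and stop on an object; FORCE is the grip in N (left out, the last holds). Time passes only in rows, so rows that repeat a pose let the fingers close, or fill a call up. It gives the time, the measured TCP pose, the force, the opening and the grip force at its end, in the units of the state.
- robot.get_state(): the state, without advancing time (a new reading comes with each control period).
- robot.capture(name): name is "side" or "top" or "wrist"; returns the picture (400x640x3 uint8, red, green, blue); there is no depth.
- robot.calibration(name): a dict with "camera_matrix" (3x3 intrinsics, pixels), "R" (3x3) and "t" (3): a world point X has camera coordinates R X + t; the wrist camera has in their place "tool_from_camera" (4x4, takes a point from camera to tool coordinates, whose origin is the TCP and whose axes are the flange's). Camera axes: x right, y down, z forward; pixel columns grow to the right and rows downward; lengths in m; the calibration is good to about 2 mm. The wrist camera is an equidistant fisheye: a pixel r from the principal point sees the ray r / f radians off the axis. A picture is of the moment at which its call begins: read the wrist's pose just before it. calibration takes no time and is no camera call.
- robot.hand_in(): hands the job in; it is judged then, once.
The state is a dict: "time": time; "joints": joint angles; "qd": joint speeds; "effort": joint torques, N m; "ee_pos": TCP position; "eef_rot": TCP orientation; "ft_force": force on the tool from outside, world axes, zero at the start; "torque": the same for the moment, N m; "width": finger opening in m; "grip_force": force on a finger pad.
Only numpy, scipy, OpenCV 4.12 (cv2) and the standard library are available. Lean on these libraries where they do the work, as an engineer would, in place of code of your own. Each camera call takes 0.05 s, during which the arm holds its last target. There are 200 camera calls.

## Working session

There is one attempt and no reset: what is moved stays moved. The work goes in short steps, Python scripts to look and compute and a shell command to move; the robot and the scene stay as the last step left them, time stands still between calls to the robot, and variables do not carry over. Pictures are saved under pics/ and viewed, at most 10 in all, crops included, and the job is handed in when it is done.

```bash
mkdir -p pics
python3 - <<'E'
from bench import robot
import cv2
for n in("top","side"):
    cv2.imwrite(f"pics/{n}0.png",robot.capture(n)[:,:,::-1])
    c=robot.calibration(n);print(n,{k:__import__('numpy').round(v,4).tolist() for k,v in c.items() if k in("camera_matrix","R","t")})
s=robot.get_state();print(s["time"],s["ee_pos"],s["eef_rot"],s["width"]);print(robot.grasp_offset)
E
```

```text
top {'camera_matrix': [[405.3765, 0.0, 316.0095], [0.0, 405.3765, 191.4083], [0.0, 0.0, 1.0]], 'R': [[0.0354, -0.9994, -0.0063], [-0.9795, -0.0334, -0.1985], [0.1981, 0.0132, -0.9801]], 't': [-0.0211, 0.5309, 1.0064]}
side {'camera_matrix': [[403.5744, 0.0, 312.9171], [0.0, 403.5744, 198.6996], [0.0, 0.0, 1.0]], 'R': [[-0.9828, -0.183, -0.0247], [-0.0738, 0.512, -0.8558], [0.1693, -0.8393, -0.5167]], 't': [0.5294, 0.0886, 1.1441]}
0.1 [ 0.29346352 -0.57938983  0.2301908 ] [-9.00919909e-04  9.72655144e-01  2.32252328e-01 -1.26790123e-04] 0.08553846679684081
0.0187
```

View pics/top0.png

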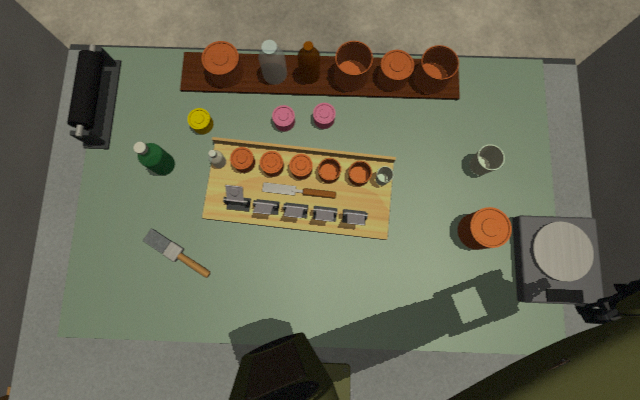

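View pics/side0.png

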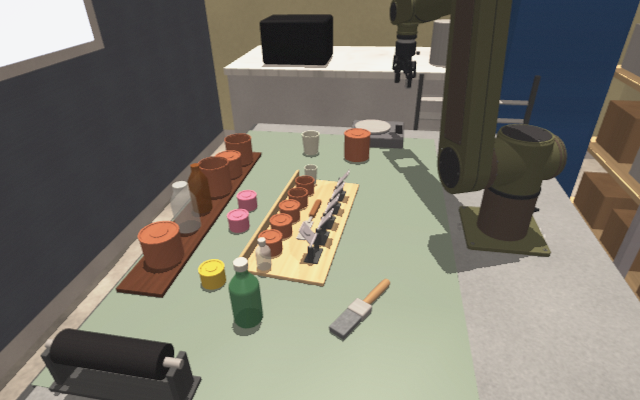

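```bash
cat > h.py <<'E'
import numpy as np
from bench import robot
def unproj(n,uv,z):
    c=robot.calibration(n);K,R,t=(np.array(c[k]) for k in("camera_matrix","R","t"))
    d=R.T@np.linalg.solve(K,[*uv,1]);o=-R.T@t
    return o+d*(z-o[2])/d[2]
def proj(n,X):
    c=robot.calibration(n);K,R,t=(np.array(c[k]) for k in("camera_matrix","R","t"))
    p=K@(R@X+t);return p[:2]/p[2]
E
python3 - <<'E'
import cv2,numpy as np
a=cv2.imread("pics/top0.png")[130:245,195:400];b=cv2.imread("pics/side0.png")[165:280,235:365]
a=cv2.resize(a,None,fx=3.9,fy=3.9,interpolation=2);cv2.imwrite("pics/a.png",a)
cv2.imwrite("pics/b.png",cv2.resize(b,None,fx=5,fy=5,interpolation=2))
from h import *
t=[unproj("top",p,.057) for p in((242,157),(271,161),(301,164),(329,169),(359,172))]
print(np.round(t,4))
for n,p in(("TL",(216,140)),("TR",(394,155)),):print(n,unproj("top",p,.042).round(4))
for n,p in(("BL",(203,217)),("BR",(388,237)),):print(n,unproj("top",p,.012).round(4))
E
```

```text
[[ 0.617   0.1968  0.057 ]
 [ 0.6086  0.1192  0.057 ]
 [ 0.603   0.0395  0.057 ]
 [ 0.5919 -0.0348  0.057 ]
 [ 0.5864 -0.1138  0.057 ]]
TL [0.6667 0.274  0.042 ]
TR [ 0.6405 -0.2085  0.042 ]
BL [0.4592 0.299  0.012 ]
BR [ 0.4228 -0.1974  0.012 ]
```

View pics/a.png

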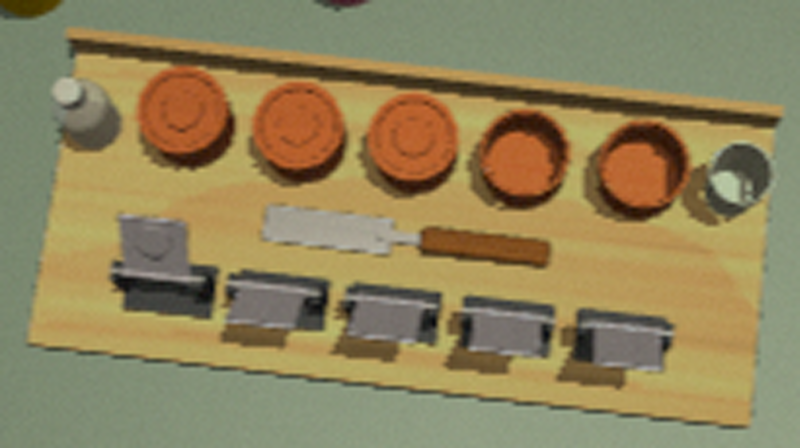

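View pics/b.png

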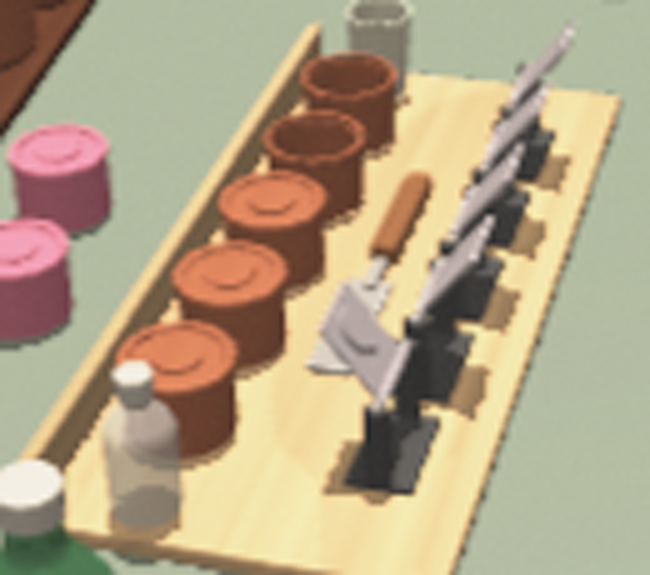

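```bash
cat >> h.py <<'E'
from scipy.spatial.transform import Rotation as Ro
def rel(X):
    s=robot.get_state();q=s["eef_rot"];r=Ro.from_quat([q[1],q[2],q[3],q[0]])
    return r.inv().apply(np.array(X)-s["ee_pos"])
E
python3 - <<'E'
from h import *
px=[(236.8,200.5),(266,202.8),(295.8,205.1),(325.3,208.2),(355.3,212)]
H=np.array([unproj("top",p,.062) for p in px]);T=np.array([unproj("top",p,.057) for p in((242,157),(271,161),(301,164),(329,169),(359,172))])
print(H.round(4));s=np.polyfit(H[:,1],H[:,0],1)[0];s2=np.polyfit(T[:,1],T[:,0],1)[0]
print(np.degrees(np.arctan([s,s2])),np.linalg.norm(T-H,axis=1),np.diff(H,axis=0))
# joint fit of the board: hinges at (-60, y), tins at (55, y)
y=np.array([.156,.078,0,-.078,-.156]);L=np.r_[np.c_[y*0-.06,y],np.c_[y*0+.055,y]];W=np.r_[H[:,:2],T[:,:2]]
c=(W[:,0]+1j*W[:,1]);l=L[:,0]+1j*L[:,1];th=np.angle(np.sum((c-c.mean())*np.conj(l-l.mean())));o=c.mean()-np.exp(1j*th)*l.mean()
f=lambda x,y:(lambda v:np.array([v.real,v.imag]))(o+np.exp(1j*th)*(x+1j*y))
print("yaw",np.degrees(th),"origin",o,"res mm",np.abs(c-o-np.exp(1j*th)*l)*1e3)
for yy in(.078,0):
    for dx in(-.14,-.06):print(yy,dx,f(dx,yy),rel([*f(dx,yy),.082]))
E
```

```text
[[ 0.4987  0.2008  0.062 ]
 [ 0.4952  0.125   0.062 ]
 [ 0.4919  0.0479  0.062 ]
 [ 0.4864 -0.0282  0.062 ]
 [ 0.4792 -0.1054  0.062 ]]
[3.57202344 5.7200628 ] [0.11848828 0.11361151 0.1116166  0.10584375 0.10770419] [[-0.00343254 -0.07580348  0.        ]
 [-0.00336853 -0.07710468  0.        ]
 [-0.00546395 -0.07614964  0.        ]
 [-0.007211   -0.07715524  0.        ]]
yaw -4.399975612677148 origin (0.5483155702731282+0.04451735241365955j) res mm [4.2274588  2.00023429 3.5661459  3.9054292  2.85296898 2.07443341
 1.26882355 0.81439269 5.90154759 4.96221499]
0.078 -0.14 [0.41471223 0.13302807] [ 0.43001525 -0.58051054  0.14931652]
0.078 -0.06 [0.49447645 0.12689059] [ 0.49840138 -0.53899751  0.14925307]
0 -0.14 [0.40872818 0.05525796] [ 0.38953999 -0.51383418  0.14918878]
0 -0.06 [0.4884924  0.04912047] [ 0.45792613 -0.47232115  0.14912533]
```

```bash
python3 -m jog '[{"tx":0.43,"ty":-0.58,"tz":0,"twist":0.174},{"tx":0.43,"ty":-0.58,"tz":0,"twist":0.174},{"tx":0.43,"ty":-0.58,"tz":0,"twist":0.174},{"tx":0.43,"ty":-0.58,"tz":0,"twist":0.174},{"tx":0.43,"ty":-0.58,"tz":0,"twist":0.174},{"tx":0.43,"ty":-0.58,"tz":0,"twist":0.174},{"tx":0.43,"ty":-0.58,"tz":0,"twist":0.174},{"tx":0.43,"ty":-0.58,"tz":0,"twist":0.174},{"tx":0.43,"ty":-0.58,"tz":0,"twist":0.174},{"tx":0.43,"ty":-0.58,"tz":0,"twist":0.174}]' 1 20
python3 - <<'E'
from h import *
print(rel([.4147,.133,.082]),robot.get_state()["joints"],robot.get_state()["eef_rot"])
E
```

```text
time: 1.35
ee_pos: [0.3986, 0.0382, 0.2312]
eef_rot: [0.0, 0.999, -0.039, 0.0]
ft_force: [1.0, -0.2, -0.1]
width: -0.0002
grip_force: 0.0
[ 0.00854332 -0.09575232  0.14924137] [-3.85778420e-02 -4.73653723e-01  2.17035667e+00 -1.10129308e-04
  1.44396950e+00  1.61019208e+00] [ 5.44374207e-05  9.99240274e-01 -3.89699832e-02  4.60126513e-04]
```

```bash
python3 -m jog '[{"tx":0.008,"ty":-0.096,"tz":0,"twist":0},{"tx":0.008,"ty":-0.096,"tz":0,"twist":0},{"tx":0.008,"ty":-0.096,"tz":0.03,"twist":0},{"tx":0.008,"ty":-0.096,"tz":0.07,"twist":0},{"tx":0.008,"ty":-0.096,"tz":0.11,"twist":0},{"tx":0.008,"ty":-0.096,"tz":0.148,"twist":0},{"tx":0.008,"ty":-0.096,"tz":0.148,"twist":0},{"tx":0.008,"ty":-0.096,"tz":0.148,"twist":0},{"tx":0.008,"ty":-0.096,"tz":0.148,"twist":0},{"tx":0.008,"ty":-0.096,"tz":0.148,"twist":0}]'
python3 - <<'E'
from h import *
import cv2
print(rel([.4945,.1269,.082]))
im=robot.capture("side");cv2.imwrite("pics/s1.png",cv2.resize(im[130:280,230:430,::-1],None,fx=4,fy=4,interpolation=2))
E
```

```text
time: 2.6
ee_pos: [0.4154, 0.1315, 0.0849]
eef_rot: [-0.0, 0.999, -0.039, 0.001]
ft_force: [0.2, -0.4, 0.6]
width: 0.0001
grip_force: 0.0
[ 0.07922161 -0.00157424  0.00314576]
```

View pics/s1.png

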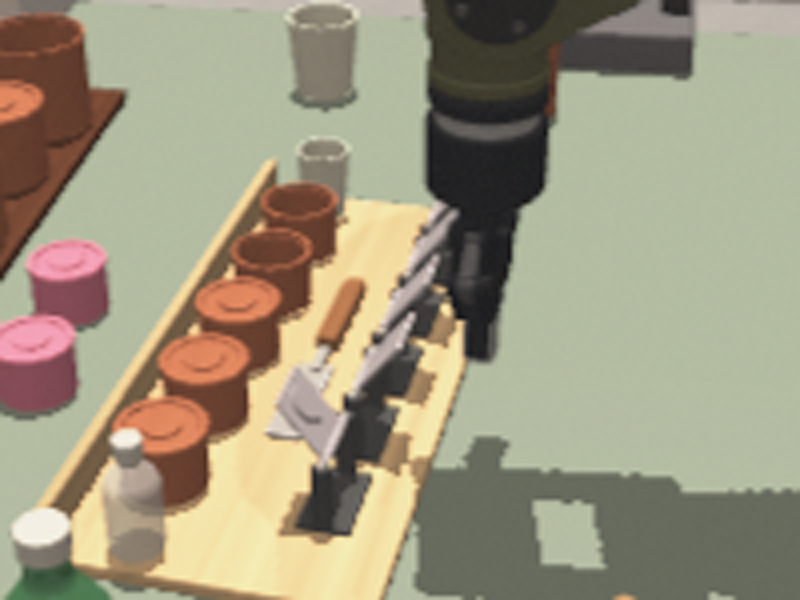

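```bash
python3 -m jog '[{"tx":0.015,"ty":0,"tz":0,"twist":0},{"tx":0.03,"ty":0,"tz":0,"twist":0},{"tx":0.038,"ty":0,"tz":0,"twist":0},{"tx":0.046,"ty":0,"tz":0,"twist":0},{"tx":0.053,"ty":0,"tz":0,"twist":0},{"tx":0.060,"ty":0,"tz":0,"twist":0},{"tx":0.067,"ty":0,"tz":0,"twist":0},{"tx":0.073,"ty":0,"tz":0,"twist":0},{"tx":0.078,"ty":0,"tz":0,"twist":0},{"tx":0.078,"ty":0,"tz":0,"twist":0}]'
python3 - <<'E'
from h import *
import cv2
im=robot.capture("side");cv2.imwrite("pics/s2.png",cv2.resize(im[130:280,230:430,::-1],None,fx=4,fy=4,interpolation=2))
E
```

```text
time: 3.9
ee_pos: [0.4924, 0.1252, 0.0834]
eef_rot: [-0.0, 0.999, -0.039, 0.0]
ft_force: [-0.1, -0.9, -0.4]
width: -0.0002
grip_force: 0.0
```

View pics/s2.png

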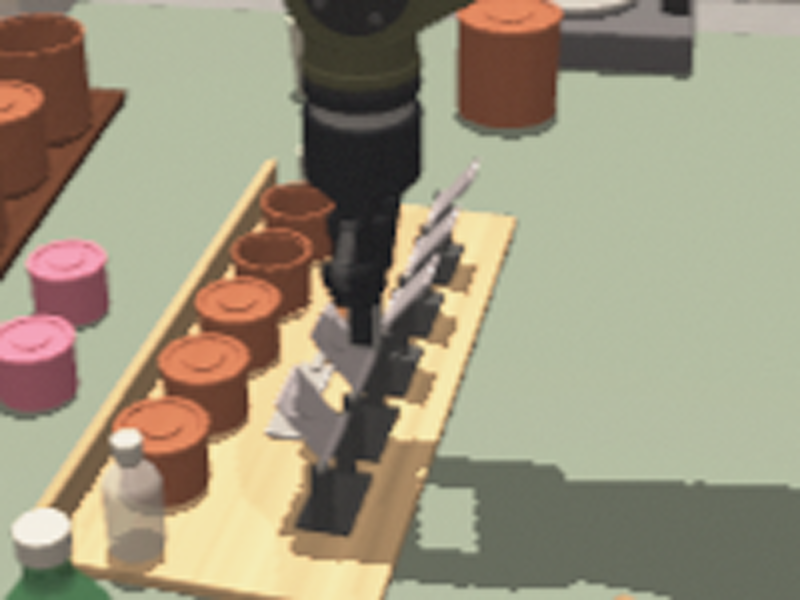

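The tag at bay 2 has tipped towards the tin (at about (345,345) in the crop). I'll back off, then move across to the middle bay.

```bash
python3 -m jog '[{"tx":-0.03,"ty":0,"tz":0,"twist":0},{"tx":-0.06,"ty":0,"tz":0,"twist":0},{"tx":-0.08,"ty":0,"tz":0,"twist":0},{"tx":-0.08,"ty":0,"tz":0,"twist":0},{"tx":-0.08,"ty":0.04,"tz":0,"twist":0},{"tx":-0.08,"ty":0.078,"tz":0,"twist":0},{"tx":-0.08,"ty":0.078,"tz":0,"twist":0},{"tx":-0.08,"ty":0.078,"tz":0,"twist":0},{"tx":-0.08,"ty":0.078,"tz":0,"twist":0},{"tx":-0.08,"ty":0.078,"tz":0,"twist":0}]'
python3 - <<'E'
from h import *
print(rel([.4885,.0491,.082]))
E
```

```text
time: 5.2
ee_pos: [0.4064, 0.0543, 0.0833]
eef_rot: [-0.0, 0.999, -0.038, -0.0]
ft_force: [-0.3, 0.1, 0.3]
width: -0.0002
grip_force: 0.0
[ 0.08229879 -0.00108311  0.00130277]
```

```bash
python3 -m jog '[{"tx":0.015,"ty":0,"tz":0,"twist":0},{"tx":0.03,"ty":0,"tz":0,"twist":0},{"tx":0.04,"ty":0,"tz":0,"twist":0},{"tx":0.048,"ty":0,"tz":0,"twist":0},{"tx":0.056,"ty":0,"tz":0,"twist":0},{"tx":0.063,"ty":0,"tz":0,"twist":0},{"tx":0.070,"ty":0,"tz":0,"twist":0},{"tx":0.076,"ty":0,"tz":0,"twist":0},{"tx":0.081,"ty":0,"tz":0,"twist":0},{"tx":0.081,"ty":0,"tz":0,"twist":0}]' && python3 -m jog '[{"tx":-0.03,"ty":0,"tz":0,"twist":0},{"tx":-0.06,"ty":0,"tz":0,"twist":0},{"tx":-0.085,"ty":0,"tz":0,"twist":0},{"tx":-0.085,"ty":0,"tz":0,"twist":0},{"tx":-0.085,"ty":0,"tz":-0.05,"twist":0},{"tx":-0.085,"ty":0,"tz":-0.1,"twist":0},{"tx":-0.085,"ty":0,"tz":-0.15,"twist":0},{"tx":-0.085,"ty":0,"tz":-0.15,"twist":0},{"tx":-0.085,"ty":0,"tz":-0.15,"twist":0},{"tx":-0.085,"ty":0,"tz":-0.15,"twist":0}]'
python3 - <<'E'
from h import *
import cv2
im=robot.capture("side");cv2.imwrite("pics/s3.png",cv2.resize(im[130:280,230:430,::-1],None,fx=4,fy=4,interpolation=2))
E
```

```text
time: 6.45
ee_pos: [0.4873, 0.0473, 0.0834]
eef_rot: [-0.0, 0.999, -0.039, -0.0]
ft_force: [0.2, -0.4, 0.2]
width: 0.0005
grip_force: 0.0
time: 7.7
ee_pos: [0.4017, 0.054, 0.2315]
eef_rot: [0.0, 0.999, -0.039, -0.002]
ft_force: [0.1, 0.9, -0.4]
width: 0.0001
grip_force: 0.0
```

View pics/s3.png

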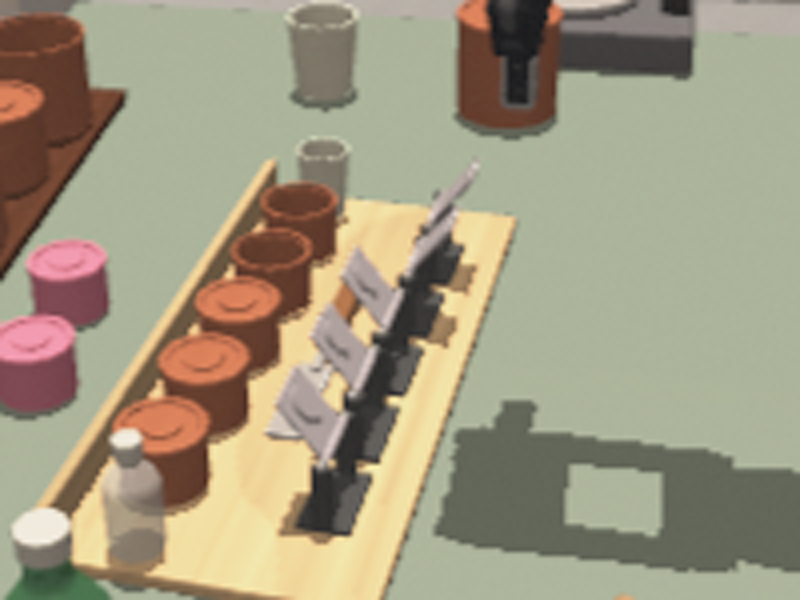

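The three tags at the full tins, at about (315,415), (345,340) and (372,275), lean towards their tins with the disc showing. The two at the empty tins lean away, and the arm is clear of everything.

```bash
python3 -c "from bench import robot; print(robot.hand_in())"
```

```text
the job is handed in; nothing more can be done
None
```

The job is handed in: I pushed over the second and third tags from the left, so all three full tins now have their tags leaning towards them with the disc showing. The two empty tins' tags already leaned away, so I left them.

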